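# Fill up the round spice tin on the pantry shelf

### The arm

A 6-joint arm with a two-finger parallel gripper is mounted at the origin on the work surface. World frame = base frame: x ahead of the robot, y to its left, z up, the work surface at z = 0. Lengths are in mm, angles in rad, forces in N, time in s.
With the tool pointing down it reaches from about 275 to 750 mm from the base axis. Payload 10.2 kg.
Tool frame: the origin (TCP) lies between the finger pads; the fingertips stand 11 mm ahead of it and the grasp point (between the pads) lies 8 mm behind it; z points along the fingers, y is the line along which they close (so a half turn about z gives the same grasp; the last joint's range is limited). The gripper opens to 85 mm and grips with 20 to 120 N. Pads are 22 mm wide; open, the fingers measure 114 mm over their backs; the gripper's body (76 mm by 85 mm) begins 54 mm behind the grasp point. The pads swing forward as they close: fully open they stand 13 mm farther back than shut.
Start: joints at [-1.446, 0.313, 1.498, -0, 1.331, -0.223], TCP at [178.923, -493.576, 242.294] pointing down, gripper open.
Joint ranges: [-2.94, 2.94], [-0.97, 2.17], [0.19, 2.56], [-1.23, 4.37], [0.02, 3.11], [-2.88, 2.88]. Speed limits (rad/s): [2.39, 2.39, 3.01, 3.14, 3.14, 3.14].

### API

Orientations are given as a unit quaternion [w, x, y, z].
In Python, from rig import sense, eyes, finish_job gives the robot as it stands.
- The arm moves only by the shell command python3 -m jog 'ROWS' [FORCE]. ROWS is JSON, a list of rows, each a list of 7 numbers: the shift along the tool's x, y, z in m, then the turn, a rotation vector about the tool's x, y, z in rad, then the finger opening in m, from 0 to 0.0854. In form: [[dx, dy, dz, rx, ry, rz, gripper], ...]. A call has 1 to 5 rows; each row shifts and turns the commanded pose from where the row before left it, along the tool's axes as they then stand; what a row does not reach is not made up. A row lasts 1/10 s, in which the tool goes at most 50 mm and 8.59 degrees, less where a joint would pass 70% of its speed; a pose out of reach is approached as far as the arm can. A call is refused whole if a number of a shift passes 0.05 or a number of a turn 0.15, either way. A call with a gripper value outside its range is refused whole. The fingers move at their own pace and stop on an object; FORCE is the grip in N (left out, the last holds). Time passes only in rows, so rows that do not move let the fingers close. It gives the time, the measured TCP pose, the force, the opening and the grip force at its end, in the units of the state.
- sense(): the state, without advancing time (a new reading comes with each control period).
- eyes.capture(name): name is "side" or "top"; returns the picture (480x640x3 uint8, red, green, blue); there is no depth.
- eyes.calibration(name): a dict with "fx", "fy", "cx", "cy" (pixels), "cam_to_world" (4x4, takes a point from camera to world coordinates). Camera axes: x right, y down, z forward; pixel columns grow to the right and rows downward; lengths in mm; the calibration is good to about 2 mm. A picture is of the moment at which its call begins. calibration takes no time and is no camera call.
- finish_job(): hands the job in; it is judged then, once.
The state is a dict: "time_s": time; "joints": joint angles; "dq": joint speeds; "tau": joint torques, N m; "eef_pos": TCP position; "ee_rot": TCP orientation; "force": force on the tool from outside, world axes, zero at the start; "wrist_torque": the same for the moment, N m; "grip_width": opening from 0.0 (shut) to 1.0 (fully open); "grip_force": force on a finger pad.
Only numpy, scipy, OpenCV 4.12 (cv2) and the standard library are available. Lean on these libraries where they do the work, as an engineer would, in place of code of your own. Each camera call takes 0.05 s, during which the arm holds its last target. There are 200 camera calls.

### The job

The round tin holds seven small round spice jars, one in the middle and six close around it, but the middle place and one place at the rim are empty. Take the two loose jars that are the same as those in the tin (not the square one nor the wide one), and set one in each empty place, so that both stand upright and flat on the floor of the tin.

Things in the scene. Friction and masses are not known exactly. Their poses are not given: they have to be found in the camera images.
- jar_a_mid (a point): loose round steel spice jar, upright on the table, same as those in the tin: 56 mm across, 52 mm tall, shoulders sloping in from 40 mm up, foot tapered; on top a cork stopper 20 mm across, fixed firmly, stands up another 32 mm (84 mm in all, under 0.2 kg): lift it by the stopper. Point on its axis, 42 mm above its foot; z up. The square jar (54 mm) and the wide one (80 mm) look alike but are not to be used
- jar_b_mid (a point): loose round steel spice jar, upright on the table, same as those in the tin: 56 mm across, 52 mm tall, shoulders sloping in from 40 mm up, foot tapered; on top a cork stopper 20 mm across, fixed firmly, stands up another 32 mm (84 mm in all, under 0.2 kg): lift it by the stopper. Point on its axis, 42 mm above its foot; z up. The square jar (54 mm) and the wide one (80 mm) look alike but are not to be used
- gap_middle (a point): empty middle place of the low, open, dark steel tin: its centre, on the floor, 4 mm above the table. Tin 194 mm across, wall 3 mm, 36 mm high, fixed. Six more places lie 62 mm from here, every 60 degrees from this point's x; five hold loose jars, 6 mm apart, stopper tops 88 mm above the table. x points to the empty place at the rim, z up
- gap_edge (a point): the empty place at the rim of the same tin: its centre, on the tin's floor, 62 mm along x from gap_middle; its axes are parallel to those of gap_middle, x points outward
Things that resemble listed ones, but are neither listed nor needed, are in the scene too. What is shaped like the part that bears jar_a_mid but green or pink is not meant.

How it is judged (in metres and radians):
At the end, for the whole second after the job is handed in: One of the two loose round jars stands within 18 mm of the middle place and the other within 18 mm of the empty place at the rim, either way round, both on the tin's floor (height within 7 mm), upright within 10 degrees and at rest (height (world z) of jar_a_mid between 0.039 and 0.053 m and angle between each of jar_a_mid, jar_b_mid's own z axis and vertical below 0.175 rad and height (world z) of jar_b_mid between 0.039 and 0.053 m and linear speed of each of jar_a, jar_b below 0.02 m/s and ((horizontal distance between jar_a_mid and gap_middle below 0.018 m and horizontal distance between jar_b_mid and gap_edge below 0.018 m) or (horizontal distance between jar_b_mid and gap_middle below 0.018 m and horizontal distance between jar_a_mid and gap_edge below 0.018 m))); the robot touches nothing.
It also fails if it takes over 54 s, if anything falls off the work surface, if the arm or the gripper's body presses on something with over 40 N, if the wrist force passes 120 N, or if a joint passes its speed limit or range.

## Working session

There is one attempt and no reset: what is moved stays moved. The work goes in short steps, Python scripts to look and compute and a shell command to move; the robot and the scene stay as the last step left them, time stands still between calls to the robot, and variables do not carry over. Pictures are saved under pics/ and viewed, at most 10 in all, crops included, and the job is handed in when it is done.

```bash
mkdir -p pics
python3 - <<'E'
from rig import sense, eyes
import cv2
for n in("top","side"):
    cv2.imwrite(f"pics/{n}0.png",eyes.capture(n)[:,:,::-1]); c=eyes.calibration(n); print(n,c)
s=sense();print(s)
E
```

```text
top {'fx': 607.7879360004978, 'fy': 607.7879360004978, 'cx': 317.8707307886718, 'cy': 230.38509947433545, 'cam_to_world': array([[ 3.83268818e-02, -9.78593840e-01,  2.02200756e-01,
         3.66370724e+02],
       [-9.99264149e-01, -3.72328685e-02,  9.21274108e-03,
         7.81343860e+00],
       [-1.48701753e-03, -2.02405062e-01, -9.79300761e-01,
         1.09143685e+03],
       [ 0.00000000e+00,  0.00000000e+00,  0.00000000e+00,
         1.00000000e+00]])}
side {'fx': 558.8080462636764, 'fy': 558.8080462636764, 'cx': 310.2966526666304, 'cy': 241.6828539120437, 'cam_to_world': array([[-9.44736234e-01, -2.32552468e-01,  2.31068815e-01,
         4.00578956e+02],
       [-3.27384082e-01,  6.32440143e-01, -7.02025020e-01,
         6.00314687e+02],
       [ 1.71204566e-02, -7.38876726e-01, -6.73623095e-01,
         6.31082501e+02],
       [ 0.00000000e+00,  0.00000000e+00,  0.00000000e+00,
         1.00000000e+00]])}
{'time_s': 0.1, 'joints': array([-1.44638504e+00,  3.13415093e-01,  1.49834274e+00, -2.66942487e-05,
        1.33098766e+00, -2.23397604e-01]), 'dq': array([-2.30580553e-03, -7.82816071e-05, -3.29389174e-03, -1.22870539e-03,
        6.89753028e-04, -7.30514796e-04]), 'tau': array([ 2.83853893e-03, -4.12899148e+01, -2.60138941e+01, -1.99285764e-04,
        3.02004730e-03, -2.81957915e-05]), 'eef_pos': array([ 178.89746637, -493.35796747,  241.78843632]), 'ee_rot': array([-5.76358578e-04,  9.84915979e-01,  1.73032314e-01,  1.55698812e-05]), 'force': array([0.51554526, 0.22052485, 0.05016257]), 'wrist_torque': array([ 0.03257974, -0.00477582, -0.00575883]), 'grip_force': 0.0, 'grip_width': 1.0052215291065276}
```

View pics/top0.png

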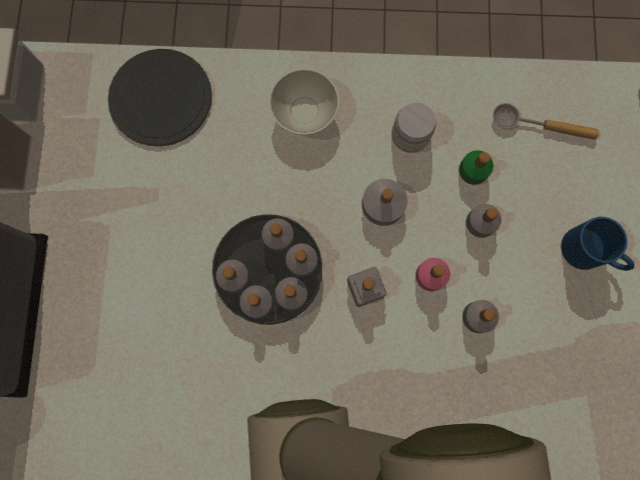

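View pics/side0.png

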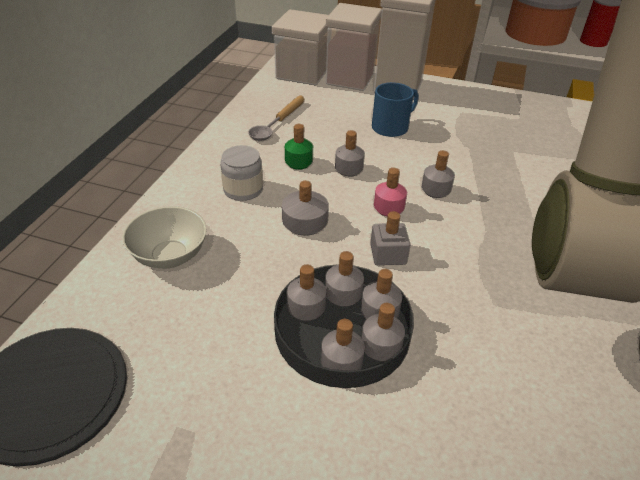

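The top view shows the tin around (267,268), with jar stoppers near (277,230), (301,256), (290,291), (254,300) and (229,272). The rim gap is at the upper left, near (243,240). The loose steel round jars are at (484,220) and (481,316).

```bash
python3 - <<'E'
import cv2,numpy as np
im=cv2.imread("pics/top0.png")
a=cv2.resize(im[205:335,200:330],None,fx=4.5,fy=4.5,interpolation=2)
b=cv2.resize(im[205:335,462:510],None,fx=4.5,fy=4.5,interpolation=2)
cv2.imwrite("pics/crop0.png",np.hstack([a,b]))
E
cat > h.py <<'E'
from rig import eyes
import numpy as np
def pix2w(n,u,v,z):
    c=eyes.calibration(n);T=c["cam_to_world"]
    d=T[:3,:3]@[(u-c["cx"])/c["fx"],(v-c["cy"])/c["fy"],1];o=T[:3,3]
    return o+d*(z-o[2])/d[2]
def w2pix(n,p):
    c=eyes.calibration(n);T=c["cam_to_world"];q=T[:3,:3].T@(np.array(p)-T[:3,3])
    return q[0]/q[2]*c["fx"]+c["cx"],q[1]/q[2]*c["fy"]+c["cy"]
E
```

```text
(no output)
```

View pics/crop0.png

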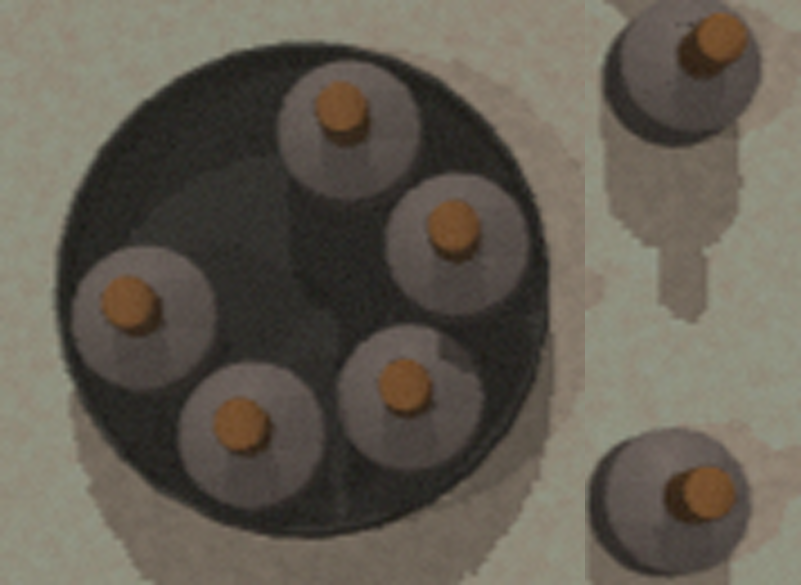

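The enlarged crop shows the five tin stopper tops at crop (342,105), (455,228), (406,385), (240,424) and (129,302). The tin rim spans x 57–549 and y 42–537. The loose stopper tops are at crop (721,36) and (709,493).

Run:
```python
from h import *
from scipy.optimize import least_squares
T=[(342,105),(455,228),(406,385),(240,424),(129,302)]
P=np.array([pix2w("top",200+u/4.5,205+v/4.5,88) for u,v in T]);print(P.round(1))
f=lambda p:np.concatenate([[p[0]+62*np.cos(p[2]+k*np.pi/3)-q[0],p[1]+62*np.sin(p[2]+k*np.pi/3)-q[1]] for k,q in zip([-1,-2,-3,-4,-5],P)])
ctr=P[:,:2].mean(0)
r=min((least_squares(f,[*ctr,a]) for a in np.arange(-3,3.2,.5)),key=lambda r:r.cost)
print("fit",r.x,np.degrees(r.x[2]),f(r.x).round(1)); print("edge",r.x[:2]+62*np.array([np.cos(r.x[2]),np.sin(r.x[2])]))
print("rim",pix2w("top",200+303/4.5,205+290/4.5,36))
for u,v in((136,36),(124,493)): 
  p=pix2w("top",462+u/4.5,205+v/4.5,84);print("loose",p,np.hypot(*p[:2]),w2pix("side",p))
print([np.round(w2pix("side",p)) for p in P])
```

```text
[[574.4  88.   88. ]
 [529.4  43.6  88. ]
 [470.4  59.   88. ]
 [453.8 119.1  88. ]
 [497.1 162.7  88. ]]
fit [513.71906483 103.30915578   0.79241848] 45.40223450826958 [-0.7 -0.3  0.8 -0.1 -0.2  0.2 -0.1 -0.1  0.1  0.3]
edge [557.25083243 147.45646839]
rim [511.17353109 103.45366259  36.        ]
loose [ 615.85335902 -278.06611413   84.        ] 675.7189679493143 (np.float64(350.6982808134014), np.float64(132.95786325767898))
loose [ 443.85159886 -270.31031456   84.        ] 519.6844311387471 (np.float64(442.85609033596575), np.float64(153.3471530250378))
[array([306., 269.]), array([347., 255.]), array([385., 273.]), array([387., 308.]), array([345., 324.])]
```

```bash
cat >> h.py <<'E'
def go(*t):
    from rig import sense
    from scipy.spatial.transform import Rotation as R
    s=sense();q=s["ee_rot"];r=R.from_quat(q,scalar_first=True)
    print("t",round(s["time_s"],2),"pos",s["eef_pos"].round(1),"force",s["force"].round(1),"w",round(s["grip_width"],3),"gf",round(s["grip_force"],1),"j",s["joints"].round(2))
    print("toolx yaw",np.degrees(np.arctan2(*r.as_matrix()[[1,0],0])).round(1),"z",r.as_matrix()[:,2].round(3))
    for p in t: print("to",p,"tool delta mm",r.inv().apply(np.array(p)-s["eef_pos"]).round(1))
E
python3 -m jog '[[0,0,0,0,0,-0.149,0.05],[0,0,0,0,0,-0.149,0.05],[0,0,0,0,0,-0.145,0.05],[0,0,0,0,0,0,0.05]]'
python3 -c "
from h import *
go((616,-278,150),(444,-270,150))"
```

```text
time_s: 0.5
eef_pos: [178.9, -493.4, 242.0]
ee_rot: [-0.0, 0.923, 0.386, 0.0]
force: [-0.3, -0.7, 0.5]
grip_width: 0.583
grip_force: 0.0
t 0.5 pos [ 178.9 -493.4  242. ] force [-0.3 -0.7  0.5] w 0.583 gf 0.0 j [-1.45  0.31  1.5   0.    1.33 -0.67]
toolx yaw 45.4 z [-0.     0.001 -1.   ]
to (616, -278, 150) tool delta mm [460.3 159.9  92.1]
to (444, -270, 150) tool delta mm [345.2  31.8  92.1]
```

```bash
python3 -m jog '[[0.046,0.016,0,0,0,0,0.05],[0.046,0.016,0,0,0,0,0.05],[0.046,0.016,0,0,0,0,0.05],[0.046,0.016,0,0,0,0,0.05],[0.046,0.016,0,0,0,0,0.05]]'
python3 -m jog '[[0.046,0.016,0.018,0,0,0,0.05],[0.046,0.016,0.018,0,0,0,0.05],[0.046,0.016,0.018,0,0,0,0.05],[0.046,0.016,0.018,0,0,0,0.05],[0.046,0.016,0.018,0,0,0,0.05]]'
python3 -m jog '[[0,0,0,0,0,0,0.05],[0,0,0,0,0,0,0.05]]'
python3 - <<'E'
from h import *
import cv2
go((616,-278,69))
t=eyes.capture("top")[:,:,::-1];s=eyes.capture("side")[:,:,::-1]
z=lambda i:cv2.resize(i,(400,480),interpolation=2)
a=t[155:275,430:530];b=s[50:200,290:415]
cv2.imwrite("pics/g1.png",np.hstack([z(a),z(b)]))
E
```

```text
time_s: 1.0
eef_pos: [399.1, -385.1, 242.2]
ee_rot: [-0.0, 0.924, 0.383, -0.0]
force: [1.0, -1.3, 0.2]
grip_width: 0.586
grip_force: 0.0
time_s: 1.5
eef_pos: [609.6, -281.8, 154.6]
ee_rot: [-0.0, 0.924, 0.383, -0.0]
force: [0.1, -1.5, 0.5]
grip_width: 0.585
grip_force: 0.0
time_s: 1.7
eef_pos: [608.2, -282.4, 154.6]
ee_rot: [-0.001, 0.923, 0.384, -0.001]
force: [-0.0, 0.1, 0.7]
grip_width: 0.588
grip_force: 0.0
t 1.7 pos [ 608.2 -282.4  154.6] force [-0.   0.1  0.7] w 0.588 gf 0.0 j [-0.61  0.71  1.11 -0.    1.32  0.17]
toolx yaw 45.2 z [-0.002  0.001 -1.   ]
to (616, -278, 69) tool delta mm [ 8.6  2.6 85.5]
```

View pics/g1.png

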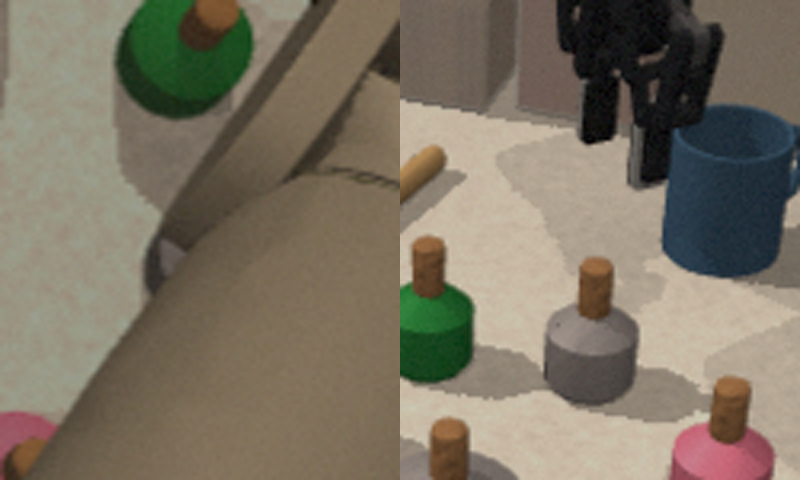

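The crop shows the gripper open above the jar. The jar's stopper top is at side pixel (351,132), as predicted, so I'm descending.

```bash
python3 -m jog '[[0.009,0.003,0,0,0,0,0.05],[0,0,0.03,0,0,0,0.05],[0,0,0.03,0,0,0,0.05],[0,0,0.0255,0,0,0,0.05],[0,0,0,0,0,0,0.05]]'
python3 -c "
from h import *
go((616,-278,69))"
python3 -m jog '[[0,0,0,0,0,0,0.01],[0,0,0,0,0,0,0.01],[0,0,0,0,0,0,0.01],[0,0,0,0,0,0,0.01],[0,0,0,0,0,0,0.01]]' 40
python3 -m jog '[[0,0,-0.02,0,0,0,0.01],[0,0,-0.04,0,0,0,0.01],[0,0,-0.045,0,0,0,0.01],[0,0,0,0,0,0,0.01],[0,0,0,0,0,0,0.01]]' 40
python3 - <<'E'
from h import *
import cv2
s=eyes.capture("side")[:,:,::-1]
cv2.imwrite("pics/g2.png",cv2.resize(s[40:180,280:440],None,fx=4,fy=4,interpolation=2))
go((513.7,103.3,174),(557.3,147.5,174))
E
```

```text
time_s: 2.3
eef_pos: [615.0, -278.3, 67.2]
ee_rot: [-0.002, 0.923, 0.384, -0.002]
force: [0.2, -0.2, -0.0]
grip_width: 0.584
grip_force: 0.0
t 2.3 pos [ 615.  -278.3   67.2] force [ 0.2 -0.2 -0. ] w 0.584 gf 0.0 j [-0.6   0.81  1.17  0.    1.17  0.18]
toolx yaw 45.2 z [-0.005  0.003 -1.   ]
to (616, -278, 69) tool delta mm [ 0.9  0.5 -1.8]
time_s: 2.8
eef_pos: [617.3, -279.3, 72.3]
ee_rot: [0.002, 0.923, 0.385, 0.001]
force: [-1.1, 0.2, 6.7]
grip_width: 0.215
grip_force: 39.3
time_s: 3.3
eef_pos: [616.7, -278.8, 176.1]
ee_rot: [0.001, 0.923, 0.385, 0.001]
force: [-0.5, 0.8, -1.8]
grip_width: 0.215
grip_force: 39.3
t 3.35 pos [ 616.2 -278.5  174.5] force [ 0.   0.1 -2.3] w 0.214 gf 39.3 j [-0.6   0.71  1.06 -0.    1.37  0.18]
toolx yaw 45.3 z [-0.001  0.001 -1.   ]
to (513.7, 103.3, 174) tool delta mm [ 199.3 -341.4    0.8]
to (557.3, 147.5, 174) tool delta mm [ 261.4 -341.5    0.8]
```

View pics/g2.png

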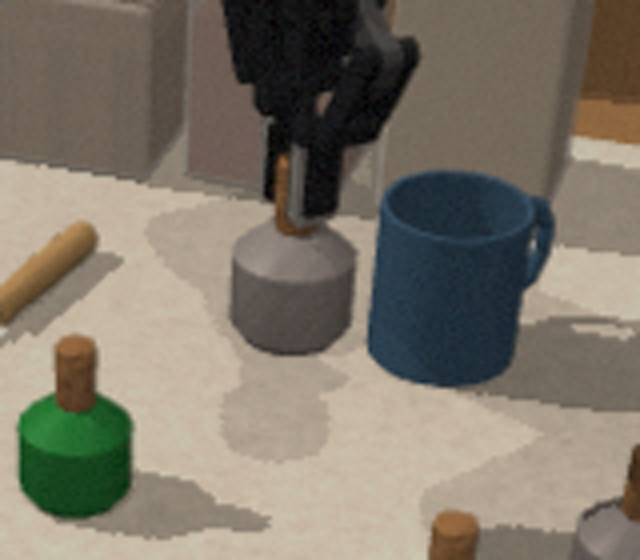

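The jar is held by its stopper and hangs upright, clear of the mug and the green jar. I'm carrying it to above the middle place.

```bash
python3 -m jog '[[0.01,-0.017,-0.005,0,0,0,0.01],[0.02,-0.034,-0.005,0,0,0,0.01],[0.022,-0.038,0,0,0,0,0.01],[0.022,-0.038,0,0,0,0,0.01],[0.022,-0.038,0,0,0,0,0.01]]'
python3 -m jog '[[0.022,-0.038,0,0,0,0,0.01],[0.022,-0.038,0,0,0,0,0.01],[0.022,-0.038,0,0,0,0,0.01],[0.02,-0.034,0,0,0,0,0.01],[0.012,-0.02,0,0,0,0,0.01]]'
python3 -m jog '[[0,0,0,0,0,0,0.01],[0,0,0,0,0,0,0.01],[0,0,0,0,0,0,0.01]]'
python3 -c "
from h import *
go((513.7,103.3,174),(557.3,147.5,174))"
```

```text
time_s: 3.85
eef_pos: [565.3, -92.7, 183.5]
ee_rot: [-0.001, 0.923, 0.385, -0.001]
force: [0.6, 0.3, -0.1]
grip_width: 0.217
grip_force: 39.4
time_s: 4.35
eef_pos: [514.5, 95.8, 183.7]
ee_rot: [-0.001, 0.922, 0.386, -0.001]
force: [1.3, -0.0, -1.3]
grip_width: 0.214
grip_force: 39.3
time_s: 4.65
eef_pos: [516.3, 92.5, 184.5]
ee_rot: [-0.0, 0.923, 0.385, -0.001]
force: [0.6, -0.3, -1.4]
grip_width: 0.219
grip_force: 39.4
t 4.65 pos [516.3  92.5 184.5] force [ 0.6 -0.3 -1.4] w 0.219 gf 39.4 j [-0.05  0.36  1.58 -0.    1.2   0.73]
toolx yaw 45.3 z [-0.001 -0.    -1.   ]
to (513.7, 103.3, 174) tool delta mm [ 5.9 -9.5 10.5]
to (557.3, 147.5, 174) tool delta mm [68.  -9.6 10.4]
```

```bash
python3 -m jog '[[0.006,-0.0095,0,0,0,0,0.01],[0,0,0,0,0,0,0.01],[0,0,0.02,0,0,0,0.01],[0,0,0,0,0,0,0.01],[0,0,0,0,0,0,0.01]]'
python3 - <<'E'
from h import *
import cv2
s=eyes.capture("side")[:,:,::-1]
cv2.imwrite("pics/g3.png",cv2.resize(s[170:390,250:430],None,fx=2.7,fy=2.7,interpolation=2))
go((513.7,103.3,76),(557.3,147.5,174))
print([np.round((np.array(w2pix("side",(513.7,103.3,z)))-[250,170])*2.7) for z in (92,132)])
E
```

```text
time_s: 5.15
eef_pos: [513.7, 104.2, 165.3]
ee_rot: [-0.0, 0.923, 0.385, -0.0]
force: [0.3, 0.6, -0.5]
grip_width: 0.217
grip_force: 39.4
t 5.2 pos [514.  104.2 165.7] force [ 0.8  0.3 -0.5] w 0.214 gf 39.4 j [-0.02  0.38  1.61 -0.    1.15  0.76]
toolx yaw 45.3 z [ 0.001 -0.    -1.   ]
to (513.7, 103.3, 76) tool delta mm [-0.9  0.4 89.7]
to (557.3, 147.5, 174) tool delta mm [61.3  0.3 -8.2]
[array([258., 311.]), array([263., 253.])]
```

View pics/g3.png

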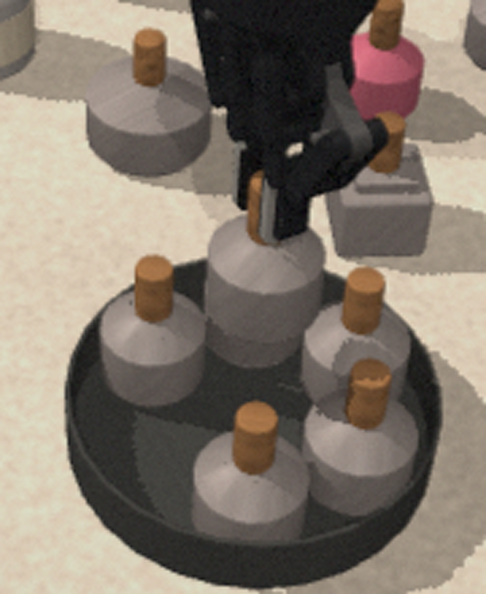

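The held jar is centred at crop (266,258), against a prediction of (263,253) for the middle place, which is within about 1 mm. I'm lowering it.

```bash
python3 -m jog '[[-0.001,0,0.02,0,0,0,0.01],[0,0,0.02,0,0,0,0.01],[0,0,0.02,0,0,0,0.01],[0,0,0.015,0,0,0,0.01],[0,0,0,0,0,0,0.01]]'
python3 -m jog '[[0,0,0.005,0,0,0,0.01],[0,0,0.003,0,0,0,0.01],[0,0,0,0,0,0,0.01],[0,0,0,0,0,0,0.01]]'
python3 -c "
from h import *
go((513.7,103.3,76))"
```

```text
time_s: 5.7
eef_pos: [512.5, 103.5, 89.2]
ee_rot: [-0.0, 0.923, 0.385, -0.001]
force: [0.6, -0.1, -1.1]
grip_width: 0.212
grip_force: 39.4
time_s: 6.1
eef_pos: [513.2, 103.6, 82.6]
ee_rot: [0.0, 0.923, 0.385, 0.0]
force: [-0.4, 0.1, -0.2]
grip_width: 0.224
grip_force: 39.4
t 6.1 pos [513.2 103.6  82.6] force [-0.4  0.1 -0.2] w 0.224 gf 39.4 j [-0.02  0.49  1.69 -0.    0.96  0.76]
toolx yaw 45.3 z [ 0.001 -0.    -1.   ]
to (513.7, 103.3, 76) tool delta mm [0.1 0.5 6.6]
```

```bash
python3 -m jog '[[0,0,0.003,0,0,0,0.01],[0,0,0.003,0,0,0,0.01],[0,0,0.002,0,0,0,0.01],[0,0,0,0,0,0,0.01],[0,0,0,0,0,0,0.01]]'
python3 -m jog '[[0,0,0.002,0,0,0,0.01],[0,0,0,0,0,0,0.01],[0,0,0,0,0,0,0.01]]'
```

```text
time_s: 6.6
eef_pos: [513.7, 103.9, 76.2]
ee_rot: [0.0, 0.923, 0.385, 0.001]
force: [-6.8, 2.2, 20.9]
grip_width: 0.217
grip_force: 41.7
time_s: 6.9
eef_pos: [514.1, 104.2, 76.1]
ee_rot: [0.001, 0.923, 0.385, 0.002]
force: [-12.8, 2.5, 39.1]
grip_width: 0.215
grip_force: 44.0
```

It is on the floor: contact came at 76 mm, as expected. I'm easing off, releasing and rising.

```bash
python3 -m jog '[[0,0,-0.003,0,0,0,0.01],[0,0,0,0,0,0,0.034],[0,0,0,0,0,0,0.034],[0,0,0,0,0,0,0.034],[0,0,0,0,0,0,0.034]]'
python3 -m jog '[[0,0,-0.01,0,0,0,0.034],[0,0,-0.025,0,0,0,0.034],[0,0,-0.035,0,0,0,0.034],[0,0,-0.035,0,0,0,0.034],[0,0,0,0,0,0,0.05]]'
python3 -c "
from h import *
go((444,-270,180),(443.9,-270.3,71))"
```

```text
time_s: 7.4
eef_pos: [512.9, 103.5, 74.8]
ee_rot: [-0.0, 0.923, 0.385, -0.0]
force: [-0.3, 0.4, -0.2]
grip_width: 0.396
grip_force: 0.0
time_s: 7.9
eef_pos: [514.9, 103.6, 185.2]
ee_rot: [0.002, 0.923, 0.385, 0.004]
force: [0.5, 0.2, 0.1]
grip_width: 0.554
grip_force: 0.0
t 7.9 pos [514.9 103.6 185.2] force [0.5 0.2 0.1] w 0.554 gf 0.0 j [-0.02  0.36  1.59 -0.    1.19  0.76]
toolx yaw 45.3 z [ 0.009 -0.    -1.   ]
to (444, -270, 180) tool delta mm [-315.6  212.3    4.7]
to (443.9, -270.3, 71) tool delta mm [-316.5  211.7  113.7]
```

```bash
python3 -m jog '[[-0.035,0.0235,0,0,0,0,0.05],[-0.035,0.0235,0,0,0,0,0.05],[-0.035,0.0235,0,0,0,0,0.05],[-0.035,0.0235,0,0,0,0,0.05],[-0.035,0.0235,0,0,0,0,0.05]]'
python3 -m jog '[[-0.035,0.0235,0,0,0,0,0.05],[-0.035,0.0235,0,0,0,0,0.05],[-0.035,0.0235,0,0,0,0,0.05],[-0.035,0.0235,0.02,0,0,0,0.05],[0,0,0,0,0,0,0.05]]'
python3 -m jog '[[0,0,0,0,0,0,0.05],[0,0,0,0,0,0,0.05]]'
python3 - <<'E'
from h import *
import cv2
s=eyes.capture("side")[:,:,::-1]
cv2.imwrite("pics/g4.png",cv2.resize(s[80:390,250:500],None,fx=1.9,fy=1.9,interpolation=2))
go((443.9,-270.3,71))
E
```

```text
time_s: 8.4
eef_pos: [472.8, -105.0, 180.2]
ee_rot: [-0.0, 0.923, 0.385, -0.0]
force: [0.5, 0.3, -0.2]
grip_width: 0.586
grip_force: 0.0
time_s: 8.9
eef_pos: [440.0, -272.4, 157.9]
ee_rot: [-0.001, 0.924, 0.383, -0.001]
force: [-0.1, 1.7, -0.5]
grip_width: 0.587
grip_force: 0.0
time_s: 9.1
eef_pos: [442.1, -268.3, 160.4]
ee_rot: [0.0, 0.923, 0.386, 0.0]
force: [-0.2, 0.3, -0.7]
grip_width: 0.584
grip_force: 0.0
t 9.15 pos [ 442.2 -268.2  160.6] force [-0.5  0.  -0.4] w 0.591 gf 0.0 j [-0.77  0.38  1.64  0.    1.13  0.01]
toolx yaw 45.4 z [ 0.001 -0.    -1.   ]
to (443.9, -270.3, 71) tool delta mm [-0.3  2.6 89.6]
```

View pics/g4.png

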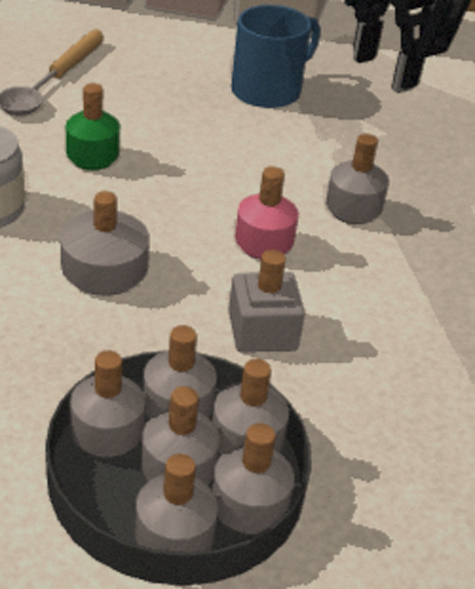

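The first jar stands upright in the middle place, with its stopper at crop (183,395). The rim gap at the lower left is clear, and the second jar is at crop (358,190). I'm grasping it.

```bash
python3 -m jog '[[0,0.0025,0.02,0,0,0,0.05],[0,0,0.03,0,0,0,0.05],[0,0,0.025,0,0,0,0.05],[0,0,0.012,0,0,0,0.05],[0,0,0,0,0,0,0.05]]'
python3 -m jog '[[0,0,0,0,0,0,0.05],[0,0,0,0,0,0,0.01],[0,0,0,0,0,0,0.01],[0,0,0,0,0,0,0.01],[0,0,0,0,0,0,0.01]]' 40
python3 -m jog '[[0,0,0,0,0,0,0.01]]'
python3 -m jog '[[0,0,-0.02,0,0,0,0.01],[0,0,-0.04,0,0,0,0.01],[0,0,-0.045,0,0,0,0.01],[0,0,-0.01,0,0,0,0.01],[0,0,0,0,0,0,0.01]]'
python3 -c "
from h import *
go((557.3,147.5,186))"
```

```text
time_s: 9.65
eef_pos: [443.5, -269.9, 72.4]
ee_rot: [-0.001, 0.923, 0.386, -0.0]
force: [0.2, -0.0, 0.1]
grip_width: 0.591
grip_force: 0.0
time_s: 10.15
eef_pos: [443.9, -271.0, 74.1]
ee_rot: [0.001, 0.923, 0.385, 0.0]
force: [-0.7, 1.6, 5.1]
grip_width: 0.216
grip_force: 38.9
time_s: 10.25
eef_pos: [443.9, -271.0, 74.1]
ee_rot: [0.001, 0.923, 0.385, 0.0]
force: [-0.3, 1.6, 4.8]
grip_width: 0.217
grip_force: 38.9
time_s: 10.75
eef_pos: [444.0, -271.2, 189.5]
ee_rot: [0.002, 0.923, 0.385, 0.001]
force: [0.2, 0.2, -1.9]
grip_width: 0.22
grip_force: 39.7
t 10.75 pos [ 444.  -271.2  189.5] force [ 0.2  0.2 -1.9] w 0.22 gf 39.7 j [-0.77  0.35  1.59 -0.    1.2   0.01]
toolx yaw 45.3 z [ 0.002 -0.002 -1.   ]
to (557.3, 147.5, 186) tool delta mm [ 377.4 -213.9    2.8]
```

```bash
python3 -m jog '[[0.019,-0.011,0,0,0,0,0.01],[0.038,-0.0215,0,0,0,0,0.01],[0.04,-0.023,0,0,0,0,0.01],[0.04,-0.023,0,0,0,0,0.01],[0.04,-0.023,0,0,0,0,0.01]]'
python3 -m jog '[[0.04,-0.023,0,0,0,0,0.01],[0.04,-0.023,0,0,0,0,0.01],[0.04,-0.023,0,0,0,0,0.01],[0.038,-0.0215,0,0,0,0,0.01],[0.025,-0.013,0,0,0,0,0.01]]'
python3 -m jog '[[0.013,-0.007,0,0,0,0,0.01],[0,0,0,0,0,0,0.01],[0,0,0,0,0,0,0.01]]'
python3 -c "
from h import *
go((557.3,147.5,186))"
```

```text
time_s: 11.25
eef_pos: [495.3, -71.6, 186.2]
ee_rot: [-0.001, 0.923, 0.385, -0.001]
force: [1.1, -0.6, -1.1]
grip_width: 0.217
grip_force: 39.6
time_s: 11.75
eef_pos: [550.4, 132.1, 185.8]
ee_rot: [-0.001, 0.922, 0.386, -0.002]
force: [0.0, -0.9, -2.3]
grip_width: 0.217
grip_force: 39.6
time_s: 12.05
eef_pos: [554.8, 142.4, 187.2]
ee_rot: [-0.0, 0.923, 0.385, -0.001]
force: [0.2, 0.3, -2.5]
grip_width: 0.221
grip_force: 39.6
t 12.05 pos [554.8 142.4 187.2] force [ 0.2  0.3 -2.5] w 0.221 gf 39.6 j [ 0.05  0.46  1.43 -0.    1.25  0.83]
toolx yaw 45.3 z [-0.002 -0.001 -1.   ]
to (557.3, 147.5, 186) tool delta mm [ 5.4 -1.8  1.2]
```

```bash
python3 -m jog '[[0.0055,-0.002,0,0,0,0,0.01],[0,0,0.015,0,0,0,0.01],[0,0,0,0,0,0,0.01],[0,0,0,0,0,0,0.01]]'
python3 - <<'E'
from h import *
import cv2
s=eyes.capture("side")[:,:,::-1]
cv2.imwrite("pics/g5.png",cv2.resize(s[200:390,250:430],None,fx=3,fy=3,interpolation=2))
go((557.3,147.5,80))
P=lambda x,y,z:np.round((np.array(w2pix("side",(x,y,z)))-[250,200])*3)
print([P(557.3,147.5,z) for z in (98,138)],P(513.7,103.3,88))
E
```

```text
time_s: 12.45
eef_pos: [557.7, 148.2, 173.3]
ee_rot: [-0.0, 0.923, 0.385, -0.0]
force: [0.5, 1.0, -0.9]
grip_width: 0.224
grip_force: 39.6
t 12.5 pos [557.9 148.3 173.7] force [ 0.4  0.1 -1.7] w 0.213 gf 39.6 j [ 0.06  0.48  1.43 -0.    1.22  0.84]
toolx yaw 45.3 z [ 0.001 -0.    -1.   ]
to (557.3, 147.5, 80) tool delta mm [-1.   0.1 93.7]
[array([160., 292.]), array([161., 226.])] [286. 262.]
```

View pics/g5.png

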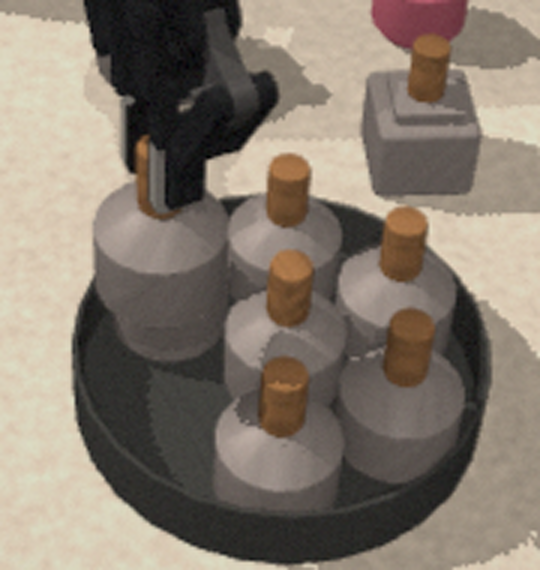

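The held jar's shoulder is centred at crop (161,228), against a predicted (161,226). The middle jar's stopper is at (291,260), about 1–2 mm off its ideal spot. I'm lowering the second jar.

```bash
python3 -m jog '[[-0.001,0,0.02,0,0,0,0.01],[0,0,0.02,0,0,0,0.01],[0,0,0.015,0,0,0,0.01],[0,0,0,0,0,0,0.01],[0,0,0,0,0,0,0.01]]'
python3 -m jog '[[0,0,0.01,0,0,0,0.01],[0,0,0.01,0,0,0,0.01],[0,0,0.008,0,0,0,0.01],[0,0,0,0,0,0,0.01],[0,0,0,0,0,0,0.01]]'
python3 -c "
from h import *
go((557.3,147.5,78))"
```

```text
time_s: 13.0
eef_pos: [557.4, 147.9, 119.1]
ee_rot: [0.0, 0.923, 0.385, 0.001]
force: [0.3, 0.3, -1.2]
grip_width: 0.215
grip_force: 39.6
time_s: 13.5
eef_pos: [557.0, 148.0, 90.0]
ee_rot: [-0.0, 0.923, 0.385, -0.0]
force: [-0.6, 0.3, -1.1]
grip_width: 0.213
grip_force: 39.6
t 13.5 pos [557. 148.  90.] force [-0.6  0.3 -1.1] w 0.213 gf 39.6 j [0.06 0.58 1.52 0.   1.04 0.84]
toolx yaw 45.3 z [-0. -0. -1.]
to (557.3, 147.5, 78) tool delta mm [-0.1  0.6 12. ]
```

```bash
python3 -m jog '[[0,0,0.005,0,0,0,0.01],[0,0,0.004,0,0,0,0.01],[0,0,0.002,0,0,0,0.01],[0,0,0,0,0,0,0.01],[0,0,0,0,0,0,0.01]]'
python3 -m jog '[[0,0,0.001,0,0,0,0.01],[0,0,0.001,0,0,0,0.01],[0,0,0,0,0,0,0.01]]'
```

```text
time_s: 14.0
eef_pos: [557.0, 148.0, 79.2]
ee_rot: [0.0, 0.923, 0.385, 0.0]
force: [0.0, 0.1, -1.6]
grip_width: 0.213
grip_force: 39.6
time_s: 14.3
eef_pos: [557.3, 148.2, 78.2]
ee_rot: [0.0, 0.923, 0.385, 0.001]
force: [-2.3, 1.1, 6.0]
grip_width: 0.21
grip_force: 40.4
```

Contact came at 78 mm, which is the floor height expected for this grasp. I'm releasing and retreating.

```bash
python3 -m jog '[[0,0,0,0,0,0,0.034],[0,0,0,0,0,0,0.034],[0,0,0,0,0,0,0.034],[0,0,0,0,0,0,0.034],[0,0,0,0,0,0,0.034]]'
python3 -m jog '[[0,0,-0.01,0,0,0,0.034],[0,0,-0.025,0,0,0,0.034],[0,0,-0.035,0,0,0,0.034],[0,0,-0.035,0,0,0,0.034],[0,0,-0.02,0,0,0,0.034]]'
python3 -m jog '[[-0.03,0.035,0,0,0,0,0.034],[-0.03,0.035,0,0,0,0,0.034],[-0.03,0.035,0,0,0,0,0.034],[-0.03,0.035,0,0,0,0,0.034],[-0.03,0.035,0,0,0,0,0.034]]'
python3 -m jog '[[0,0,0,0,0,0,0.034],[0,0,0,0,0,0,0.034],[0,0,0,0,0,0,0.034],[0,0,0,0,0,0,0.034],[0,0,0,0,0,0,0.034]]'
python3 - <<'E'
from h import *
import cv2
s=eyes.capture("side")[:,:,::-1];t=eyes.capture("top")[:,:,::-1]
cv2.imwrite("pics/g6.png",np.hstack([cv2.resize(s[230:390,260:425],(400,390),interpolation=2),cv2.resize(t[205:335,200:330],(390,390),interpolation=2)]))
go()
P=lambda x,y:np.round((np.array(w2pix("top",(x,y,88)))-[200,205])*3+[400,0])
print(P(557.3,147.5),P(513.7,103.3))
E
```

```text
time_s: 14.8
eef_pos: [557.0, 148.0, 77.1]
ee_rot: [-0.0, 0.923, 0.385, -0.0]
force: [-0.6, 0.4, -0.8]
grip_width: 0.403
grip_force: 0.0
time_s: 15.3
eef_pos: [557.6, 148.1, 205.9]
ee_rot: [0.001, 0.923, 0.385, 0.002]
force: [-0.4, -0.1, -1.0]
grip_width: 0.402
grip_force: 0.0
time_s: 15.8
eef_pos: [575.8, -83.5, 203.1]
ee_rot: [0.0, 0.923, 0.385, 0.0]
force: [0.6, -0.1, -0.9]
grip_width: 0.398
grip_force: 0.0
time_s: 16.3
eef_pos: [575.9, -80.6, 202.3]
ee_rot: [0.0, 0.923, 0.386, 0.0]
force: [-0.3, -1.1, -0.4]
grip_width: 0.391
grip_force: 0.0
t 16.4 pos [575.9 -81.  202.2] force [-0.6  0.2  0.5] w 0.402 gf 0.0 j [-0.34  0.47  1.38  0.    1.29  0.44]
toolx yaw 45.4 z [-0.  0. -1.]
[520.  96.] [595. 176.]
```

View pics/g6.png

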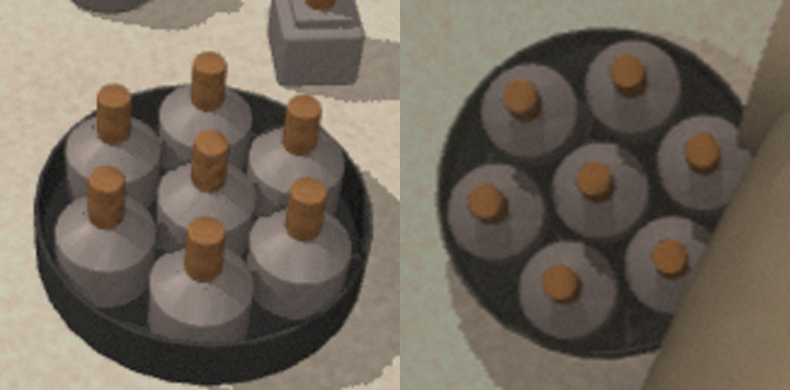

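Both jars stand upright and level with the others. Their stoppers are at crop (521,98) and (595,180), against predictions of (520,96) and (595,176), so they are within about 2 mm. I'm handing in.

```bash
python3 -c "
from rig import finish_job
print(finish_job())"
```

```text
the job is handed in; nothing more can be done
None
```

The two matching round jars are in the middle and rim places of the tin, upright on its floor and within about 2 mm by the last camera check; the job was handed in at about 16 s, and no verdict was returned.

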